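# Load the ink tasting tray in order

## Robot

A 6-joint arm with a two-finger parallel gripper is mounted at the origin on the work surface. World frame = base frame: x ahead of the robot, y to its left, z up, the work surface at z = 0. Lengths are in m, angles in rad, forces in N, time in s.
With the tool pointing down it reaches from about 0.225 to 0.875 m from the base axis. Payload 3.4 kg.
Tool frame: the origin (TCP) lies between the finger pads; the fingertips stand 11 mm ahead of it and the grasp point (between the pads) lies 8 mm behind it; z points along the fingers, y is the direction in which the jaws open and shut (so a half turn about z gives the same grasp; the last joint's range is limited). The gripper opens to 85 mm and grips with 20 to 120 N. Pads are 22 mm wide; open, the fingers measure 114 mm over their backs; the gripper's body (76 mm by 85 mm) begins 54 mm behind the grasp point. The pads swing forward as they close: fully open they stand 13 mm farther back than shut.
Start: joints at [1.061, 0.276, 1.505, -0, 1.361, -0.121], TCP at [0.218, 0.532, 0.242] pointing down, gripper open.
Joint ranges: [-2.89, 2.89], [-0.75, 2.08], [0.22, 2.7], [-1.18, 4.32], [0.11, 2.71], [-2.7, 2.7]. Speed limits (rad/s): [2.57, 2.57, 3.14, 3.14, 3.14, 3.14].

## Interface

Orientations are given as a unit quaternion [w, x, y, z].
In Python, from rig import manip gives the robot as it stands. The module is installed in compiled form; this text tells all that it offers.
- The arm moves only by the tool move_arm, never from a script. Its argument "series" is a list that holds one entry, the list of rows, each a list of 7 numbers: the shift along the world's x, y, z in m, then the turn, a rotation vector about the world's x, y, z in rad, then the finger opening in m, from 0 to 0.0854. A call has 1 to 20 rows; each row shifts and turns the commanded pose from where the row before left it; what a row does not reach is not made up. A row lasts 1/12 s, in which the tool goes at most 41.7 mm and 7.16 degrees, less where a joint would pass 70% of its speed; a pose out of reach is approached as far as the arm can. A call with a gripper value outside its range is refused whole. The fingers move at their own pace and stop on an object; "newtons" is the grip in N (left out, the last holds). Time passes only in rows, so rows that do not move let the fingers close. It gives the time, the measured TCP pose, the force and the opening at its end, in the units of the state.
- manip.get_state(): the state, without advancing time (a new reading comes with each control period).
- manip.get_image(name): name is "scene" or "top" or "wrist"; returns a dict with "color" (480x640x3 uint8, red, green, blue), "fx", "fy", "cx", "cy" (pixels), "R" (3x3) and "t" (3): a world point X has camera coordinates R X + t; the wrist camera has in their place "tool_from_camera" (4x4, takes a point from camera to tool coordinates, whose origin is the TCP and whose axes are the flange's). Camera axes: x right, y down, z forward; pixel columns grow to the right and rows downward; lengths in m; the calibration is good to about 2 mm. The wrist camera is an equidistant fisheye: a pixel r from the principal point sees the ray r / f radians off the axis. A picture is of the moment at which its call begins: read the wrist's pose just before it. There is no depth.
- manip.sign_off(): hands the job in, once; it reports no verdict.
The state is a dict: "clock": time; "qpos": joint angles; "qd": joint speeds; "effort": joint torques, N m; "position": TCP position; "ee_rot": TCP orientation; "contact_force": force on the tool from outside, world axes, zero at the start; "moment": the same for the moment, N m; "width": finger opening in m.
Only numpy, scipy, OpenCV 4.12 (cv2) and the standard library are available. Lean on these libraries where they do the work, as an engineer would, in place of code of your own. Each camera call takes 0.05 s, during which the arm holds its last target.

## Task

Set out the ink tasting tray on the pen-show table: first stand the square-bodied ink bottle in the pocket whose plate has one stud, then stand the tall slim round ink bottle in the pocket whose plate has two studs. Both bottles must be left standing upright on the floors of their pockets, and neither may be tipped over on the way.

Things in the scene. Friction and masses are not known exactly. Their poses are not given: they have to be found in the camera images.
- square_center (a point): Square-bodied ink bottle, dark glass with a black round cap, the only square one among the bottles standing on the table. Body 44 x 44 mm and 64 mm tall, cap 34 mm in diameter, 90 mm tall in all, about 0.14 kg. This point is on its axis, half-way up (45 mm above its underside); x and y are square to the flat sides, z up.
- tall_center (a point): Tall slim round ink bottle, dark glass with a black cap, the tallest bottle standing on the table (the other round ones there are 60 mm tall or less). Body 42 mm in diameter and straight up to 80 mm, cap 30 mm in diameter, 112 mm tall in all, about 0.13 kg. This point is on its axis, half-way up (56 mm above its underside); z up.
- pocket1 (a point): One-stud pocket of the wooden tray: its white 60 x 22 mm plate, on the tray's wider rail 48 mm from the pocket's centre along y, has one black stud (studs reach 26 mm above the table). This point is the centre of the pocket's floor, 4 mm above the table; z up, x along the row of pockets, y towards the plates. Pocket 66 x 66 mm inside, 16 mm deep; tray top 20 mm above the table.
- pocket2 (a point): Two-stud pocket of the same tray, same size, its plate has two studs. This point is the centre of its floor, axes as for the one-stud pocket. The tray is fixed to the table, 286 mm long, with three such pockets in a row 92 mm apart, their plates in any order; the three-stud pocket is not used.

How it is judged:
By the outcome, as a careful person would: the job done as asked, in the order asked, and still so for the second after the job is handed in, with the robot touching nothing.
It also fails if it takes over 62 s, if anything falls off the work surface, if the arm or the gripper's body presses on something with over 40 N, if the wrist force passes 120 N, or if a joint passes its speed limit or range.

## Working session

There is one attempt and no reset: what is moved stays moved. The work goes in short steps, Python scripts to look and compute and a tool call to move; the robot and the scene stay as the last step left them, time stands still between calls to the robot, and variables do not carry over. Pictures are saved under pics/ and viewed, and the job is handed in when it is done.

Besides the shell and the picture viewer there is one more tool, called after "Request:" in YAML: its name, and indented under it one key for each argument. move_arm: Moves the arm, as the interface text tells. Its arguments: {"type":"object","properties":{"series":{"type":"array"},"newtons":{"type":"number"}},"required":["series"]}

```bash
mkdir -p pics
cat > h.py <<'E'
import numpy as np, cv2
from rig import manip
def save(name,out):
    im=manip.get_image(name); np.savez('pics/'+out+'.npz',**im)
    cv2.imwrite('pics/'+out+'.png',im['color'][:,:,::-1]); return im
def world(f,u,v,z):
    im=np.load('pics/'+f+'.npz')
    d=im['R'].T@np.array([(u-im['cx'])/im['fx'],(v-im['cy'])/im['fy'],1]); c=-im['R'].T@im['t']
    return c+d*(z-c[2])/d[2]
def proj(f,X):
    im=np.load('pics/'+f+'.npz'); p=im['R']@np.array(X)+im['t']
    return p[0]/p[2]*im['fx']+im['cx'],p[1]/p[2]*im['fy']+im['cy']
def crop(f,x0,y0,x1,y1,s,out):
    a=cv2.imread('pics/'+f+'.png')[y0:y1,x0:x1]
    cv2.imwrite('pics/'+out+'.png',cv2.resize(a,None,fx=s,fy=s,interpolation=cv2.INTER_CUBIC))
E
python3 - <<'E'
from h import *
for n in('top','scene'):
    im=save(n,n+'0');print(n,-im['R'].T@im['t'],im['R'].round(3).tolist(),im['fx'])
s=manip.get_state();print({k:np.round(v,3).tolist() for k,v in s.items()})
E
```

```text
top [ 0.47475706 -0.01303475  0.73247011] [[0.024, -1.0, -0.012], [-0.996, -0.023, -0.092], [0.092, 0.015, -0.996]] 449.5979674919353
scene [ 0.94946337 -0.25020071  0.57576457] [[0.495, 0.869, -0.004], [0.626, -0.36, -0.691], [-0.602, 0.339, -0.722]] 512.5043728095006
{'clock': 0.1, 'qpos': [1.061, 0.277, 1.506, -0.0, 1.361, -0.121], 'qd': [0.0, -0.002, -0.002, -0.001, -0.001, 0.002], 'effort': [0.002, -41.77, -24.641, -0.0, 0.006, -0.0], 'position': [0.218, 0.532, 0.242], 'ee_rot': [-0.0, 0.193, 0.981, -0.001], 'contact_force': [-0.027, 0.033, -0.069], 'moment': [-0.029, -0.0, 0.009], 'width': 0.085}
```

View pics/top0.png

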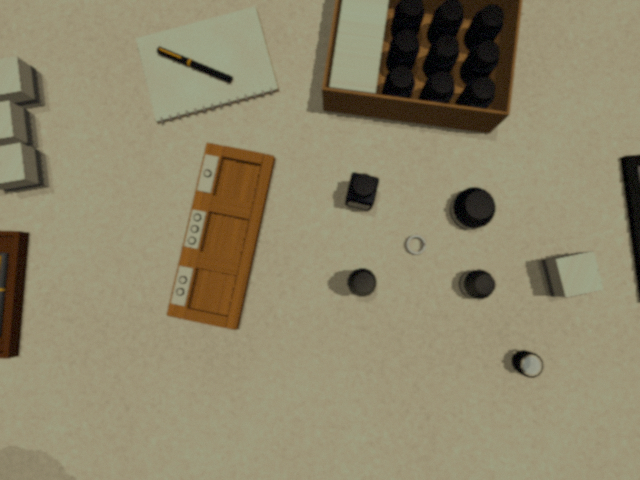

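View pics/scene0.png

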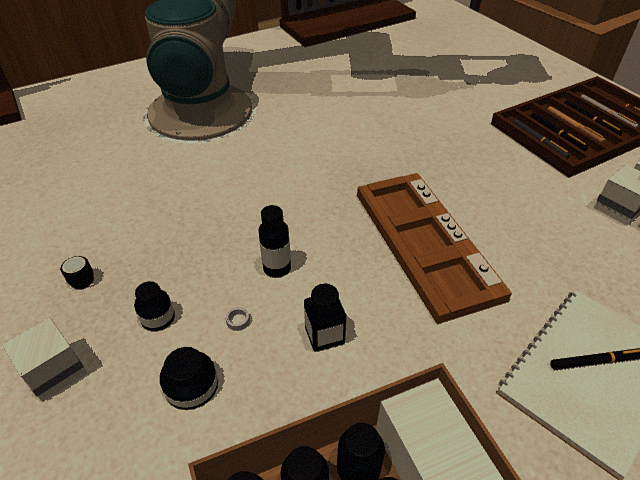

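The top view shows the one-stud pocket near (237,186), three-stud in the middle and two-stud near (212,292). The square bottle is at (361,191) and the tall one at (361,282). I'll enlarge these areas.

Run:
```python
from h import *
crop('top0',160,135,290,335,3,'c1'); crop('top0',330,160,400,310,4,'c2'); crop('scene0',240,190,370,360,3.5,'c3')
```

```text
(no output)
```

View pics/c1.png

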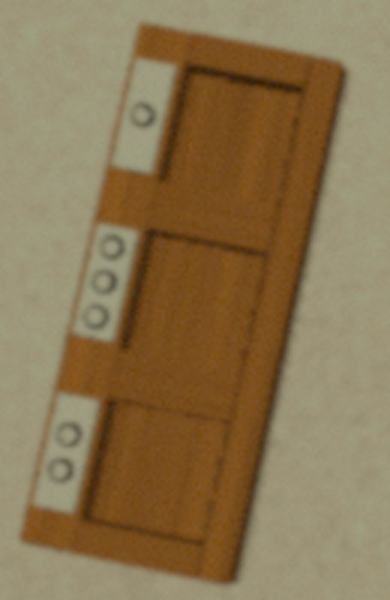

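View pics/c2.png

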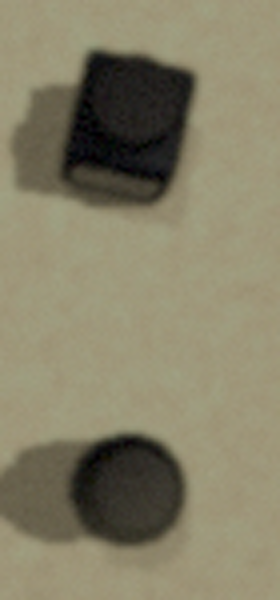

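View pics/c3.png

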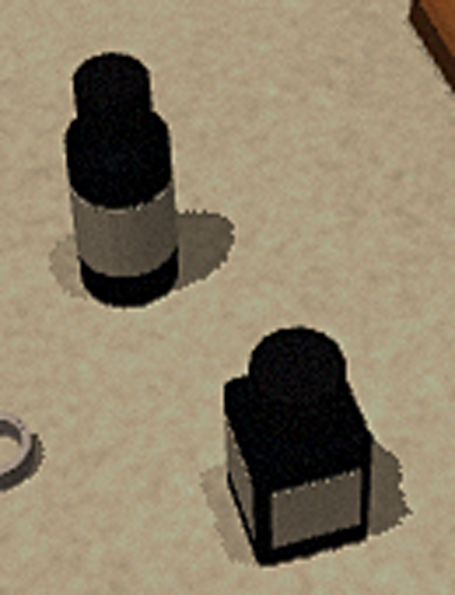

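Run:
```python
from h import *
from scipy.optimize import least_squares
C=lambda x,y,x0,y0,s:((x+.5)/s+x0-.5,(y+.5)/s+y0-.5)
c1=lambda x,y:C(x,y,160,135,3); c2=lambda x,y:C(x,y,330,160,4); c3=lambda x,y:C(x,y,240,190,3.5)
for p in [(140,25),(342,62),(235,580),(22,540)]: print('tray',world('top0',*c1(*p),.02).round(4))
pk={}
for n,ps in {'1':[(187,68),(303,90)],'plate':[(143,115),(104,282),(64,453)]}.items():
    for p in ps: print(n,world('top0',*c1(*p),.02).round(4))
w=np.array([world('top0',*c1(*p),.02)[:2] for p in [(140,25),(342,62),(235,580),(22,540)]])
print(np.linalg.norm(w-np.roll(w,-1,0),axis=1), w.mean(0))
d=(w[0]+w[1]-w[2]-w[3]);print('row dir deg',np.degrees(np.arctan2(d[1],d[0])))
pl=[world('top0',*c1(*p),.022)[:2] for p in [(143,115),(104,282),(64,453)]]
d=pl[0]-pl[2];print('plates',np.linalg.norm(d),np.degrees(np.arctan2(d[1],d[0])))
a=np.arctan2(d[1],d[0]);u=d/np.linalg.norm(d);n=np.array([-u[1],u[0]])
for i,p in enumerate(pl): print('pocket',i,p-n*.048)
print('cap sq',world('top0',*c2(134,96),.09))
for p,z in [((265,563),0),((368,540),0),((230,480),0),((258,480),.064),((370,435),.064),((227,383),.064),((298,375),.09)]: print('sq scene',z,world('scene0',*c3(*p),z).round(4))
for p in [(88,52),(195,72)]: print('sq top far',world('top0',*c2(*p),.064).round(4))
print('tall top', world('top0',*c2(129,489),.08),world('top0',*c2(129,489),.112))
print('tall scene cap',world('scene0',*c3(112,82),.112)) 
print('tall scene base',world('scene0',*c3(129,272),.0))
```

```text
tray [0.6917 0.1976 0.02  ]
tray [0.6735 0.087  0.02  ]
tray [0.3961 0.1332 0.02  ]
tray [0.4139 0.2461 0.02  ]
1 [0.6685 0.1709 0.02  ]
1 [0.6577 0.1076 0.02  ]
plate [0.6421 0.1935 0.02  ]
plate [0.551 0.21  0.02 ]
plate [0.4598 0.2264 0.02  ]
[0.11203819 0.28120234 0.11426074 0.28200126] [0.54383881 0.16598503]
row dir deg -9.682388135353952
plates 0.1846724637167186 -10.243853852517498
pocket 0 [0.63307154 0.14569761]
pocket 1 [0.54226011 0.16209162]
pocket 2 [0.4513428  0.17853938]
cap sq [ 0.6148211  -0.05417184  0.09      ]
sq scene 0 [ 0.6273 -0.0756  0.    ]
sq scene 0 [ 0.6378 -0.037   0.    ]
sq scene 0 [ 0.5879 -0.0691  0.    ]
sq scene 0.064 [ 0.6329 -0.0809  0.064 ]
sq scene 0.064 [ 0.6358 -0.0374  0.064 ]
sq scene 0.064 [ 0.5905 -0.07    0.064 ]
sq scene 0.09 [ 0.6178 -0.0563  0.09  ]
sq top far [ 0.637  -0.0382  0.064 ]
sq top far [ 0.6302 -0.0787  0.064 ]
tall top [ 0.47296089 -0.05545778  0.08      ] [ 0.47304898 -0.05337717  0.112     ]
tall scene cap [ 0.47396653 -0.05547363  0.112     ]
tall scene base [ 0.4716789  -0.05515167  0.        ]
```

The measurements agree within a few mm: tray 112–114 × 281 mm, pocket pitch 92 mm, and square bottle yaw about -10°, matching the tray. I'll move above the square bottle at about (0.614, -0.054).

Request:
move_arm:
  series:
    - [[0.0198,-0.0293,-0.0031,0,0,0.0108,0.085],[0.0198,-0.0293,-0.0031,0,0,0.0108,0.085],[0.0198,-0.0293,-0.0031,0,0,0.0108,0.085],[0.0198,-0.0293,-0.0031,0,0,0.0108,0.085],[0.0198,-0.0293,-0.0031,0,0,0.0108,0.085],[0.0198,-0.0293,-0.0031,0,0,0.0108,0.085],[0.0198,-0.0293,-0.0031,0,0,0.0108,0.085],[0.0198,-0.0293,-0.0031,0,0,0.0108,0.085],[0.0198,-0.0293,-0.0031,0,0,0.0108,0.085],[0.0198,-0.0293,-0.0031,0,0,0.0108,0.085],[0.0198,-0.0293,-0.0031,0,0,0.0108,0.085],[0.0198,-0.0293,-0.0031,0,0,0.0108,0.085],[0.0198,-0.0293,-0.0031,0,0,0.0108,0.085],[0.0198,-0.0293,-0.0031,0,0,0.0108,0.085],[0.0198,-0.0293,-0.0031,0,0,0.0108,0.085],[0.0198,-0.0293,-0.0031,0,0,0.0108,0.085],[0.0198,-0.0293,-0.0031,0,0,0.0108,0.085],[0.0198,-0.0293,-0.0031,0,0,0.0108,0.085],[0.0198,-0.0293,-0.0031,0,0,0.0108,0.085],[0.0198,-0.0293,-0.0031,0,0,0.0108,0.085]]

```text
clock: 1.77
position: [0.6144, -0.0555, 0.1797]
ee_rot: [-0.0, 0.086, 0.996, 0.0]
contact_force: [0.1, -0.2, 0.5]
width: 0.0851
```

Run:
```python
from h import *
s=manip.get_state();print({k:np.round(s[k],4).tolist() for k in('clock','qpos','position','ee_rot','contact_force','width')})
im=save('wrist','w1');print(im['tool_from_camera'].round(4).tolist(),im['fx'],im['cx'],im['cy'])
```

```text
{'clock': 1.7667, 'qpos': [-0.2029, 0.3777, 1.511, 0.0002, 1.254, -1.6012], 'position': [0.6144, -0.0555, 0.1797], 'ee_rot': [-0.0005, 0.0862, 0.9963, 0.0002], 'contact_force': [0.1257, -0.2162, 0.4539], 'width': 0.0851}
[[-0.0003, -0.959, -0.2833, 0.0721], [1.0, -0.0005, 0.0008, -0.0009], [-0.0009, -0.2833, 0.959, -0.1322], [0.0, 0.0, 0.0, 1.0]] 371.64829954431775 316.45200997103404 245.18824248412616
```

View pics/w1.png

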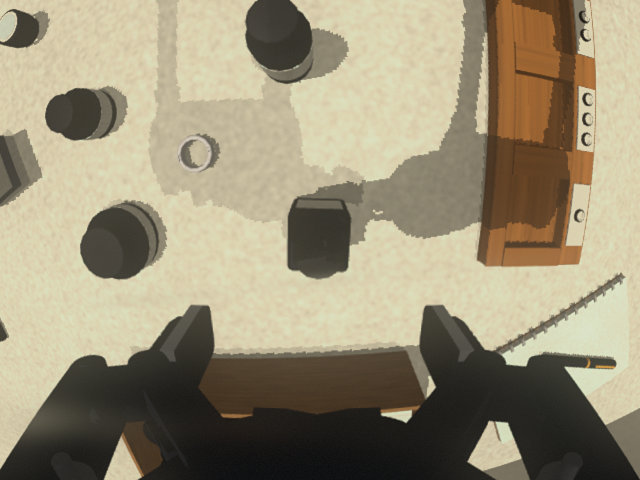

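The wrist view shows the square bottle between the fingers, aligned with them, with body corners near (289,270), (349,270), (293,208) and (347,208). I'll check that against the model.

```bash
cat >> h.py <<'E'
from scipy.spatial.transform import Rotation as Ro
def wworld(f,pos,q,u,v,z):
    im=np.load('pics/'+f+'.npz'); a=np.array([u-im['cx'],v-im['cy']]); r=np.hypot(*a); th=r/im['fx']
    d=np.array([*(a/r*np.sin(th)),np.cos(th)]); T=im['tool_from_camera']; W=Ro.from_quat(np.roll(q,-1)).as_matrix()
    c=W@T[:3,3]+pos; d=W@T[:3,:3]@d
    return c+d*(z-c[2])/d[2]
E
python3 - <<'E'
from h import *
crop('w1',270,180,370,290,5,'w1c')
s=manip.get_state()
for p in [(289,270),(349,270),(347,208),(293,208)]: print(wworld('w1',s['position'],s['ee_rot'],*p,.064).round(4))
for p in [(579,216),(588,119),(585,35)]: print('studs',wworld('w1',s['position'],s['ee_rot'],*p,.026).round(4))
E
```

```text
[ 0.6349 -0.0858  0.064 ]
[ 0.6423 -0.0439  0.064 ]
[ 0.5979 -0.0385  0.064 ]
[ 0.5916 -0.0745  0.064 ]
studs [0.6458 0.182  0.026 ]
studs [0.5561 0.1986 0.026 ]
studs [0.4764 0.211  0.026 ]
```

View pics/w1c.png

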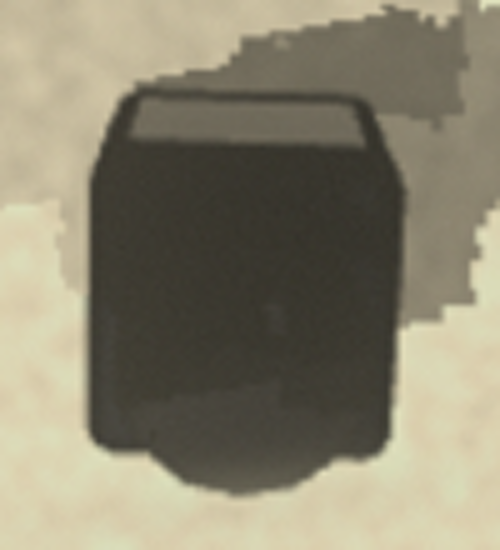

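Run:
```python
from h import *
s=manip.get_state()
print(wworld('w1',s['position'],s['ee_rot'],319,243,.064).round(4))
for p in [(484,267),(424,190)]: print('scene stud',world('scene0',*p,.026).round(4))
for p in [(207.5,173),(195,229),(181,286)]: print('top stud',world('top0',*p,.026).round(4))
crop('scene0',350,165,520,325,4,'c4')
```

```text
[ 0.6189 -0.0614  0.064 ]
scene stud [0.6407 0.1942 0.026 ]
scene stud [0.461  0.2255 0.026 ]
top stud [0.6407 0.1915 0.026 ]
top stud [0.5499 0.207  0.026 ]
top stud [0.4594 0.2244 0.026 ]
```

View pics/c4.png

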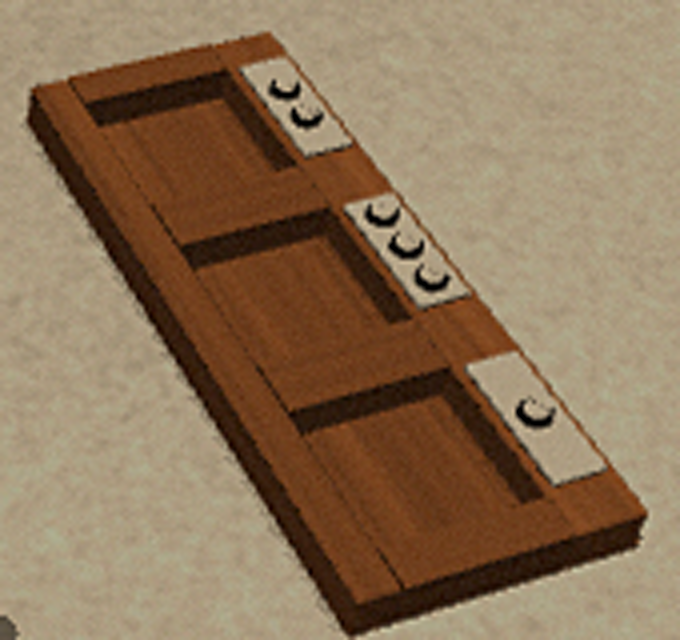

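Run:
```python
from h import *
s=manip.get_state();print({k:np.round(s[k],4).tolist() for k in('clock','qd','position','ee_rot')})
im=save('wrist','w2')
print(np.round(manip.get_state()['position'],4))
crop('w2',270,180,370,290,5,'w2c')
for p in [(319,243)]: print(wworld('w2',s['position'],s['ee_rot'],*p,.064).round(4))
```

```text
{'clock': 1.8167, 'qd': [0.0417, -0.0311, 0.0531, 0.0242, -0.0009, 0.1155], 'position': [0.619, -0.0619, 0.1787], 'ee_rot': [0.0022, 0.0874, 0.9962, -0.0028]}
[ 0.6167 -0.0587  0.1788]
[ 0.6189 -0.0614  0.064 ]
```

View pics/w2.png

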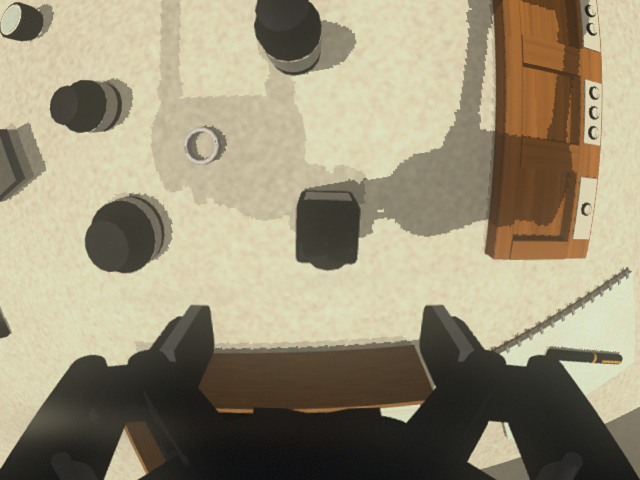

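The arm overshot slightly and was still settling in that picture. Allowing for this, the wrist camera puts the bottle at about (0.614, -0.055), which agrees with the other cameras. Next I'll settle and descend.

Request:
move_arm:
  series:
    - [[0,-0.001,0,0,0,0,0.085],[0,0,0,0,0,0,0.085],[0,0,0,0,0,0,0.085],[0,0,-0.008,0,0,0,0.085],[0,0,-0.014,0,0,0,0.085],[0,0,-0.014,0,0,0,0.085],[0,0,-0.014,0,0,0,0.085],[0,0,-0.014,0,0,0,0.085],[0,0,-0.014,0,0,0,0.085],[0,0,-0.014,0,0,0,0.085],[0,0,-0.014,0,0,0,0.085],[0,0,-0.012,0,0,0,0.085],[0,0,-0.012,0,0,0,0.085],[0,0,-0.008,0,0,0,0.085],[0,0,-0.004,0,0,0,0.085],[0,0,0,0,0,0,0.085],[0,0,0,0,0,0,0.085],[0,0,0,0,0,0,0.085],[0,0,0,0,0,0,0.085]]

```text
clock: 3.45
position: [0.6146, -0.0549, 0.0392]
ee_rot: [0.001, 0.086, 0.996, -0.0]
contact_force: [0.5, 0.7, 0.3]
width: 0.0848
```

Run:
```python
from h import *
s=manip.get_state();print({k:np.round(s[k],4).tolist() for k in('clock','position','ee_rot','contact_force')})
save('wrist','w3')
```

```text
{'clock': 3.45, 'position': [0.6146, -0.0549, 0.0392], 'ee_rot': [0.0008, 0.0862, 0.9963, -0.0], 'contact_force': [0.4514, 0.6668, 0.2717]}
```

View pics/w3.png

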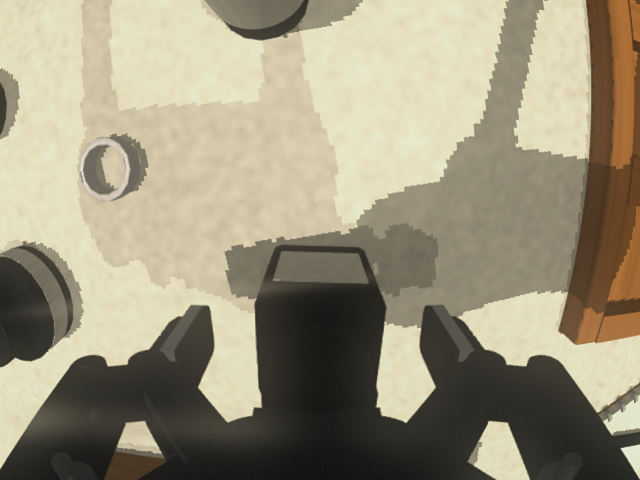

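The bottle is between the pads, its body spanning columns 256–386, so I'll close.

Request:
move_arm:
  series:
    - [[0,0,0,0,0,0,0.06],[0,0,0,0,0,0,0.05],[0,0,0,0,0,0,0.04],[0,0,0,0,0,0,0.035],[0,0,0,0,0,0,0.03],[0,0,0,0,0,0,0.03],[0,0,0,0,0,0,0.03],[0,0,0,0,0,0,0.03],[0,0,0,0,0,0,0.03]]
  newtons: 45

```text
clock: 4.25
position: [0.6143, -0.0549, 0.0386]
ee_rot: [0.0, 0.086, 0.996, 0.0]
contact_force: [0.2, 1.3, 4.4]
width: 0.0436
```

Request:
move_arm:
  series:
    - [[0,0,0.004,0,0,0,0.03],[0,0,0.008,0,0,0,0.03],[0,0,0.014,0,0,0,0.03],[0,0,0.014,0,0,0,0.03],[0,0,0.014,0,0,0,0.03],[0,0,0.014,0,0,0,0.03],[0,0,0.008,0,0,0,0.03],[0,0,0.004,0,0,0,0.03],[0.001,0.009,0,0,0,0,0.03],[0.002,0.018,0,0,0,0,0.03],[0.002,0.024,0,0,0,0,0.03],[0.002,0.024,0,0,0,0,0.03],[0.002,0.024,0,0,0,0,0.03],[0.002,0.024,0,0,0,0,0.03],[0.002,0.024,0,0,0,0,0.03],[0.002,0.024,0,0,0,0,0.03],[0.002,0.018,0,0,0,0,0.03],[0.001,0.0115,0,0,0,0,0.03],[0,0,0,0,0,0,0.03],[0,0,0,0,0,0,0.03]]

```text
clock: 5.92
position: [0.6314, 0.1458, 0.1175]
ee_rot: [-0.001, 0.086, 0.996, -0.001]
contact_force: [0.6, -0.9, -2.0]
width: 0.0435
```

Request:
move_arm:
  series:
    - [[0,0,0,0,0,0,0.03],[0,0,0,0,0,0,0.03],[0,0,0,0,0,0,0.03]]

```text
clock: 6.17
position: [0.632, 0.1444, 0.1183]
ee_rot: [-0.0, 0.087, 0.996, -0.0]
contact_force: [0.8, 0.4, -1.5]
width: 0.0434
```

Run:
```python
from h import *
s=manip.get_state();print({k:np.round(s[k],4).tolist() for k in('clock','position','ee_rot','contact_force','width')})
save('scene','s4');save('wrist','w4')
```

```text
{'clock': 6.1667, 'position': [0.632, 0.1444, 0.1183], 'ee_rot': [-0.0001, 0.087, 0.9962, -0.0001], 'contact_force': [0.8037, 0.4411, -1.4827], 'width': 0.0434}
```

View pics/s4.png

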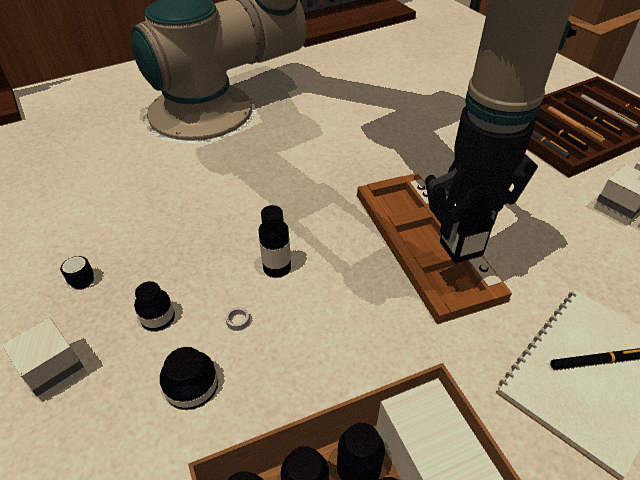

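View pics/w4.png

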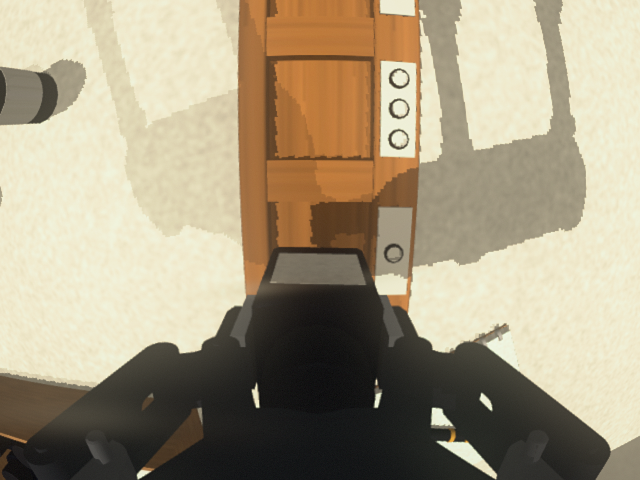

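The bottle is held upright above the pocket, with the one-stud plate's stud at (394,253). I'll check it against the wrist view.

Run:
```python
from h import *
s=manip.get_state(); print(s['position'])
p0=np.array([.632,.1444,.1183]);q=np.array([0,.087,.9962,0]);q/=np.linalg.norm(q)
for u,v,z in [(394,253,.026),(399,108,.026),(274,58,.02),(374,62,.02),(374,158,.02),(275,158,.02)]: print(wworld('w4',p0,q,u,v,z).round(4))
```

```text
[0.63201389 0.14466695 0.11841296]
[0.6401 0.193  0.026 ]
[0.55   0.2086 0.026 ]
[0.506  0.1396 0.02  ]
[0.5188 0.1995 0.02  ]
[0.5786 0.1894 0.02  ]
[0.5682 0.129  0.02  ]
```

Request:
move_arm:
  series:
    - [[0,0.001,-0.006,0,0,0,0.03],[0,0,-0.01,0,0,0,0.03],[0,0,-0.012,0,0,0,0.03],[0,0,-0.012,0,0,0,0.03],[0,0,-0.012,0,0,0,0.03],[0,0,-0.01,0,0,0,0.03],[0,0,-0.006,0,0,0,0.03],[0,0,-0.004,0,0,0,0.03],[0,0,-0.002,0,0,0,0.03],[0,0,0,0,0,0,0.03],[0,0,0,0,0,0,0.03],[0,0,0,0,0,0,0.03]]

```text
clock: 7.27
position: [0.6325, 0.1467, 0.0451]
ee_rot: [0.001, 0.086, 0.996, 0.0]
contact_force: [-1.1, -0.5, -1.9]
width: 0.0435
```

Request:
move_arm:
  series:
    - [[0,0,-0.001,0,0,0,0.03],[0,0,-0.001,0,0,0,0.03],[0,0,0,0,0,0,0.03]]

```text
clock: 7.52
position: [0.6324, 0.1467, 0.0427]
ee_rot: [0.001, 0.086, 0.996, 0.0]
contact_force: [0.0, 0.3, -0.4]
width: 0.0436
```

Request:
move_arm:
  series:
    - [[0,0,-0.0008,0,0,0,0.03],[0,0,0,0,0,0,0.03],[0,0,0,0,0,0,0.045],[0,0,0,0,0,0,0.05],[0,0,0,0,0,0,0.055],[0,0,0,0,0,0,0.062],[0,0,0,0,0,0,0.064],[0,0,0,0,0,0,0.064]]

```text
clock: 8.18
position: [0.6319, 0.1466, 0.0413]
ee_rot: [-0.0, 0.086, 0.996, 0.0]
contact_force: [0.1, 0.4, -0.0]
width: 0.0642
```

Run:
```python
from h import *
save('scene','s5');save('wrist','w5');crop('scene0',0,0,2,2,1,'x');crop('s5',380,120,560,330,2.8,'s5c')
```

```text
(no output)
```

View pics/s5c.png

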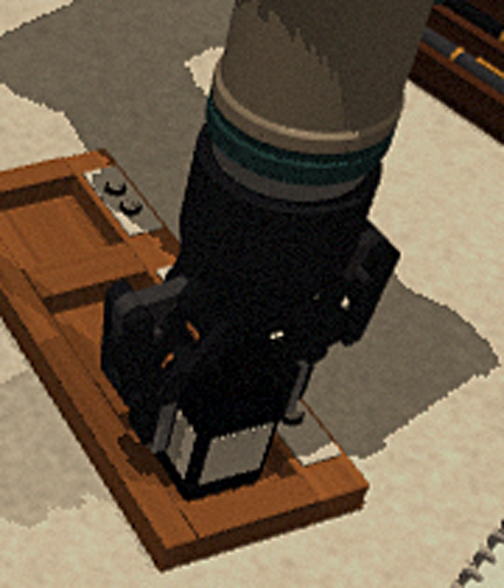

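View pics/w5.png

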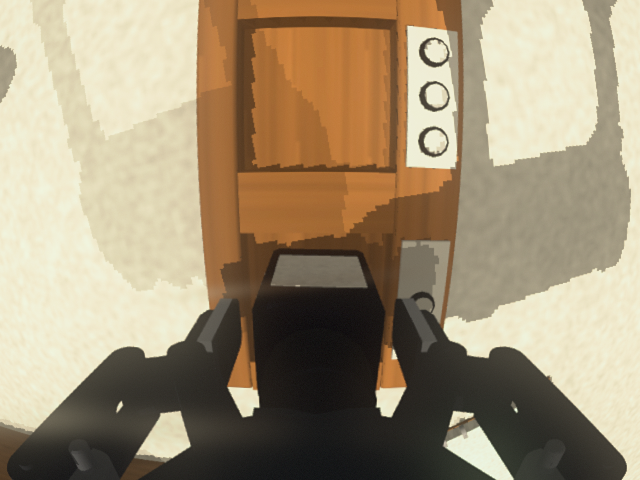

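The square bottle stands in the one-stud pocket, released and clear of both fingers. I'll retreat and go to the tall bottle at (0.473, -0.055).

Request:
move_arm:
  series:
    - [[0,0,0.005,0,0,0,0.064],[0,0,0.01,0,0,0,0.064],[0,0,0.016,0,0,0,0.064],[0,0,0.02,0,0,0,0.064],[0,0,0.022,0,0,0,0.064],[0,0,0.022,0,0,0,0.07],[0,0,0.022,0,0,0,0.075],[0,0,0.02,0,0,0,0.085],[-0.008,-0.01,0.014,0,0,0,0.085],[-0.015,-0.02,0.006,0,0,0,0.085],[-0.02,-0.025,0,0,0,0,0.085],[-0.02,-0.025,0,0,0,0,0.085],[-0.02,-0.025,0,0,0,0,0.085],[-0.02,-0.025,0,0,0,0,0.085],[-0.02,-0.025,0,0,0,0,0.085],[-0.018,-0.022,0,0,0,0,0.085],[-0.012,-0.016,0,0,0,0,0.085],[-0.006,-0.008,0,0,0,0,0.085],[0,0,0,0,0,0,0.085],[0,0,0,0,0,0,0.085]]

```text
clock: 9.95
position: [0.4731, -0.0545, 0.199]
ee_rot: [0.001, 0.087, 0.996, 0.0]
contact_force: [-0.5, -0.6, -0.1]
width: 0.0849
```

Request:
move_arm:
  series:
    - [[0,0,0,0,0,0,0.085],[0,0,0,0,0,0,0.085],[0,0,0,0,0,0,0.085],[0,0,0,0,0,0,0.085]]

```text
clock: 10.28
position: [0.4734, -0.0538, 0.1983]
ee_rot: [-0.0, 0.086, 0.996, 0.0]
contact_force: [-0.4, -1.0, 0.3]
width: 0.0848
```

Run:
```python
from h import *
s=manip.get_state();print({k:np.round(s[k],4).tolist() for k in('clock','position','ee_rot','contact_force')})
save('wrist','w6');save('scene','s6')
print(manip.get_state()['position'])
```

```text
{'clock': 10.2833, 'position': [0.4734, -0.0538, 0.1983], 'ee_rot': [-0.0001, 0.0857, 0.9963, 0.0001], 'contact_force': [-0.4344, -0.991, 0.3499]}
[ 0.47325598 -0.05392089  0.1983343 ]
```

View pics/w6.png

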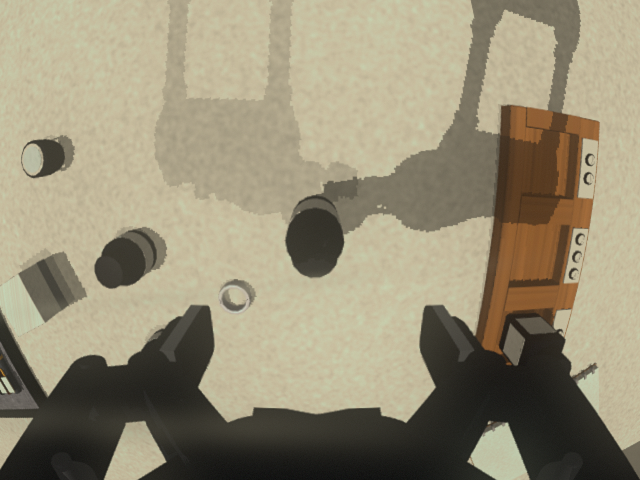

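View pics/s6.png

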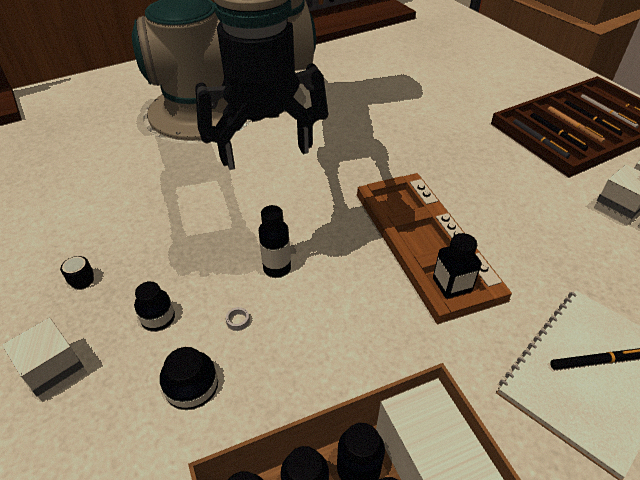

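The square bottle stands in its pocket (scene, 458,265). In the wrist view the tall bottle's body is centred near (315,237).

Run:
```python
from h import *
p0=np.array([.4734,-.0538,.1983]);q=np.array([0,.086,.9963,0]);q/=np.linalg.norm(q)
for u,v in [(315,237),(286,237),(344,237)]: print(wworld('w6',p0,q,u,v,.08).round(4))
for u,v,z in [(590,160,.026),(588,179,.026),(580,239,.026)]: print('stud',wworld('w6',p0,q,u,v,z).round(4))
```

```text
[ 0.4691 -0.0548  0.08  ]
[ 0.4656 -0.0748  0.08  ]
[ 0.4726 -0.0348  0.08  ]
stud [0.4507 0.2252 0.026 ]
stud [0.4696 0.2214 0.026 ]
stud [0.531  0.2107 0.026 ]
```

Request:
move_arm:
  series:
    - [[-0.001,-0.001,-0.006,0,0,0,0.085],[0,0,-0.012,0,0,0,0.085],[0,0,-0.014,0,0,0,0.085],[0,0,-0.014,0,0,0,0.085],[0,0,-0.014,0,0,0,0.085],[0,0,-0.014,0,0,0,0.085],[0,0,-0.014,0,0,0,0.085],[0,0,-0.014,0,0,0,0.085],[0,0,-0.014,0,0,0,0.085],[0,0,-0.012,0,0,0,0.085],[0,0,-0.008,0,0,0,0.085],[0,0,-0.004,0,0,0,0.085],[0,0,-0.001,0,0,0,0.085],[0,0,0,0,0,0,0.085],[0,0,0,0,0,0,0.085],[0,0,0,0,0,0,0.085],[0,0,0,0,0,0,0.085]]

```text
clock: 11.8
position: [0.4724, -0.0555, 0.0581]
ee_rot: [0.001, 0.086, 0.996, -0.0]
contact_force: [-0.2, -0.1, 0.7]
width: 0.085
```

Run:
```python
from h import *
save('wrist','w7');save('scene','s7');crop('s7',200,120,350,300,3,'s7c')
```

```text
(no output)
```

View pics/w7.png

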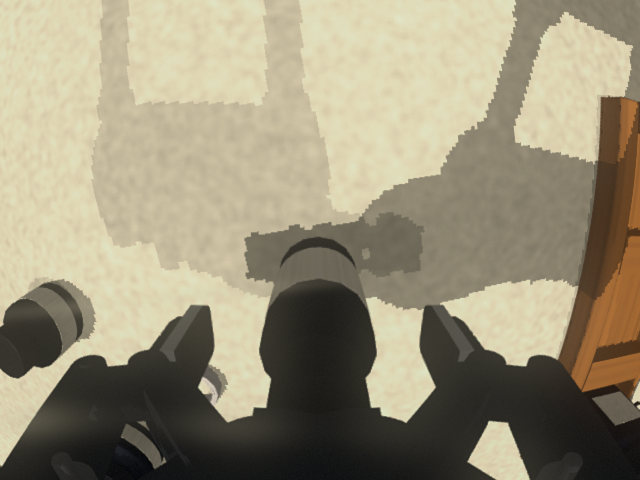

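View pics/s7c.png

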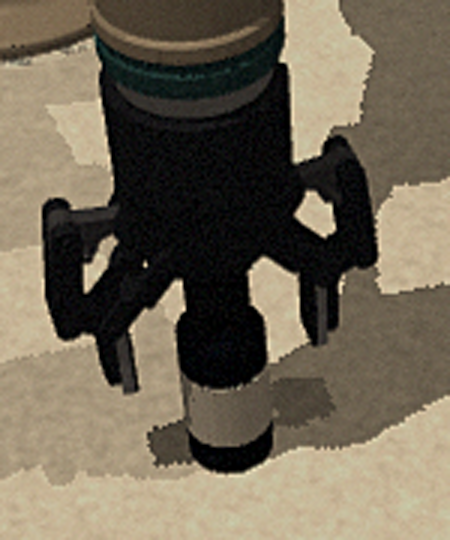

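The tall bottle is centred between the pads (columns 261–377). I'll go 3 mm lower for more pad overlap, then close.

Request:
move_arm:
  series:
    - [[0,0,-0.003,0,0,0,0.075],[0,0,0,0,0,0,0.06],[0,0,0,0,0,0,0.05],[0,0,0,0,0,0,0.04],[0,0,0,0,0,0,0.035],[0,0,0,0,0,0,0.03],[0,0,0,0,0,0,0.03],[0,0,0,0,0,0,0.03],[0,0,0,0,0,0,0.03],[0,0,0,0,0,0,0.03]]
  newtons: 45

```text
clock: 12.73
position: [0.472, -0.0553, 0.0546]
ee_rot: [0.0, 0.086, 0.996, 0.0]
contact_force: [-0.6, 0.8, 4.5]
width: 0.0411
```

Request:
move_arm:
  series:
    - [[0,0,0.003,0,0,0,0.03],[0,0,0.006,0,0,0,0.03],[0,0,0.01,0,0,0,0.03],[0,0,0.012,0,0,0,0.03],[0,0,0.012,0,0,0,0.03],[0,0,0.012,0,0,0,0.03],[0,0,0.01,0,0,0,0.03],[0,0,0.006,0,0,0,0.03],[0,0,0.003,0,0,0,0.03],[0,0,0,0,0,0,0.03],[0,0,0,0,0,0,0.03]]

```text
clock: 13.65
position: [0.4717, -0.0554, 0.1283]
ee_rot: [-0.0, 0.086, 0.996, 0.0]
contact_force: [-0.3, -0.3, -1.5]
width: 0.041
```

Run:
```python
from h import *
save('wrist','w8');save('scene','s8');crop('s8',200,100,350,300,3,'s8c')
```

```text
(no output)
```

View pics/w8.png

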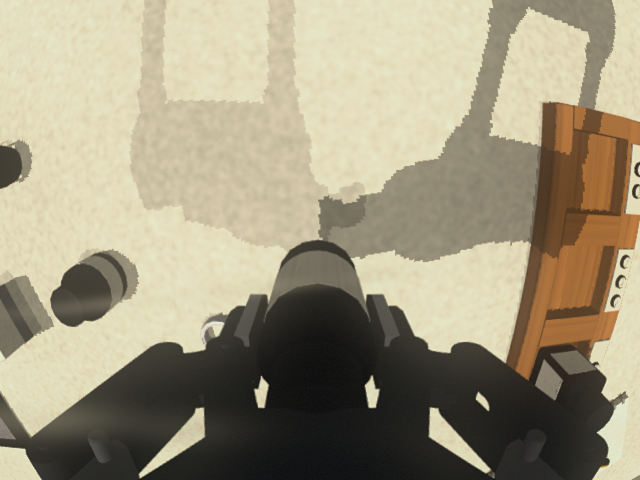

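View pics/s8c.png

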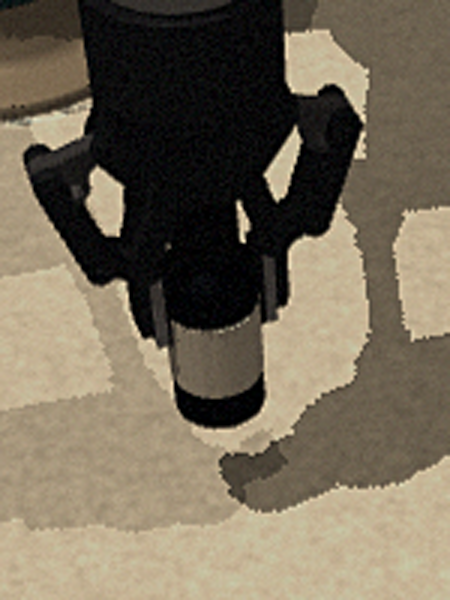

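The bottle is held upright, opening 41 mm. Next I'll carry it to the two-stud pocket at about (0.4515, 0.178).

Request:
move_arm:
  series:
    - [[-0.001,0.008,0,0,0,0,0.03],[-0.0015,0.016,0,0,0,0,0.03],[-0.002,0.02,0,0,0,0,0.03],[-0.002,0.022,0,0,0,0,0.03],[-0.002,0.022,0,0,0,0,0.03],[-0.002,0.022,0,0,0,0,0.03],[-0.002,0.022,0,0,0,0,0.03],[-0.002,0.022,0,0,0,0,0.03],[-0.002,0.022,0,0,0,0,0.03],[-0.002,0.02,0,0,0,0,0.03],[-0.001,0.018,0,0,0,0,0.03],[-0.001,0.012,0,0,0,0,0.03],[0,0.0075,0,0,0,0,0.03],[0,0,0,0,0,0,0.03],[0,0,0,0,0,0,0.03],[0,0,0,0,0,0,0.03],[0,0,0,0,0,0,0.03],[0,0,0,0,0,0,0.03]]

```text
clock: 15.25
position: [0.4515, 0.1774, 0.1285]
ee_rot: [-0.0, 0.087, 0.996, -0.0]
contact_force: [0.0, 0.9, -0.4]
width: 0.0411
```

Run:
```python
from h import *
s=manip.get_state();print({k:np.round(s[k],4).tolist() for k in('clock','position','ee_rot','contact_force','width')})
np.savez('st9',p=s['position'],q=s['ee_rot'])
save('wrist','w9')
```

```text
{'clock': 15.25, 'position': [0.4515, 0.1774, 0.1285], 'ee_rot': [-0.0001, 0.0868, 0.9962, -0.0001], 'contact_force': [0.022, 0.9185, -0.3813], 'width': 0.0411}
```

View pics/w9.png

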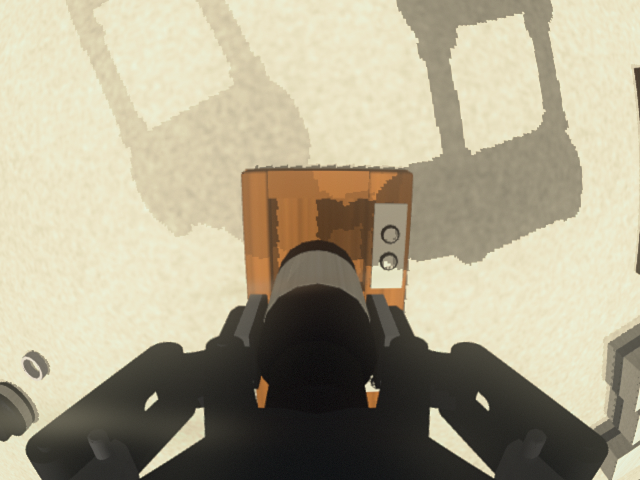

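Run:
```python
from h import *
d=np.load('st9.npz')
w=wworld('w9',d['p'],d['q'],389.5,247.5,.026);print(w,w[:2]-.048*np.array([.178,.984]))
```

```text
[0.45878264 0.22504714 0.026     ] [0.45023864 0.17781514]
```

The pocket centre measures (0.450, 0.178), within 1.5 mm of the tool. Lowering.

Request:
move_arm:
  series:
    - [[0,0,-0.004,0,0,0,0.03],[0,0,-0.009,0,0,0,0.03],[0,0,-0.011,0,0,0,0.03],[0,0,-0.012,0,0,0,0.03],[0,0,-0.011,0,0,0,0.03],[0,0,-0.009,0,0,0,0.03],[0,0,-0.006,0,0,0,0.03],[0,0,-0.004,0,0,0,0.03],[0,0,-0.002,0,0,0,0.03],[0,0,0,0,0,0,0.03],[0,0,0,0,0,0,0.03],[0,0,0,0,0,0,0.03]]

```text
clock: 16.3
position: [0.4519, 0.1782, 0.061]
ee_rot: [0.001, 0.086, 0.996, 0.0]
contact_force: [0.2, 0.5, -1.2]
width: 0.0412
```

Request:
move_arm:
  series:
    - [[0,0,-0.001,0,0,0,0.03],[0,0,-0.0005,0,0,0,0.03],[0,0,0,0,0,0,0.03],[0,0,0,0,0,0,0.03]]

```text
clock: 16.63
position: [0.4515, 0.1781, 0.0591]
ee_rot: [0.0, 0.086, 0.996, 0.0]
contact_force: [-0.5, -0.1, -0.6]
width: 0.0412
```

Request:
move_arm:
  series:
    - [[0,0,-0.0008,0,0,0,0.03],[0,0,0,0,0,0,0.03],[0,0,0,0,0,0,0.03]]

```text
clock: 16.88
position: [0.4517, 0.1782, 0.0587]
ee_rot: [0.0, 0.086, 0.996, 0.0]
contact_force: [-0.5, -0.5, 3.9]
width: 0.0409
```

Request:
move_arm:
  series:
    - [[0,0,0,0,0,0,0.042],[0,0,0,0,0,0,0.046],[0,0,0,0,0,0,0.052],[0,0,0,0,0,0,0.06],[0,0,0,0,0,0,0.066],[0,0,0,0,0,0,0.07],[0,0,0,0,0,0,0.07]]

```text
clock: 17.47
position: [0.4515, 0.1781, 0.0582]
ee_rot: [-0.0, 0.086, 0.996, 0.0]
contact_force: [-0.1, 0.3, 0.8]
width: 0.07
```

Run:
```python
from h import *
save('wrist','w10');save('scene','s10');crop('s10',330,90,530,330,2.5,'s10c')
```

```text
(no output)
```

View pics/s10c.png

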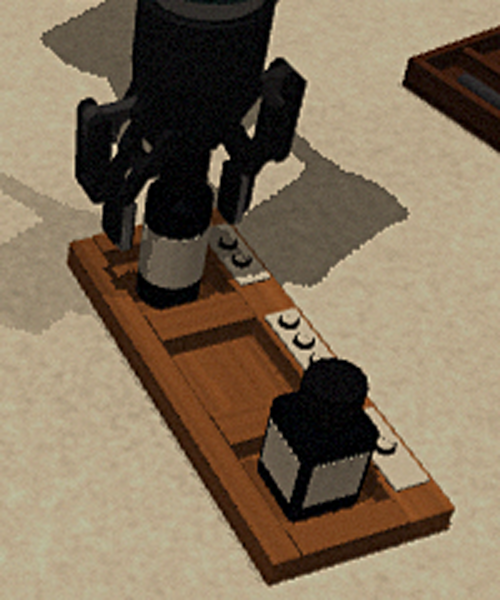

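View pics/w10.png

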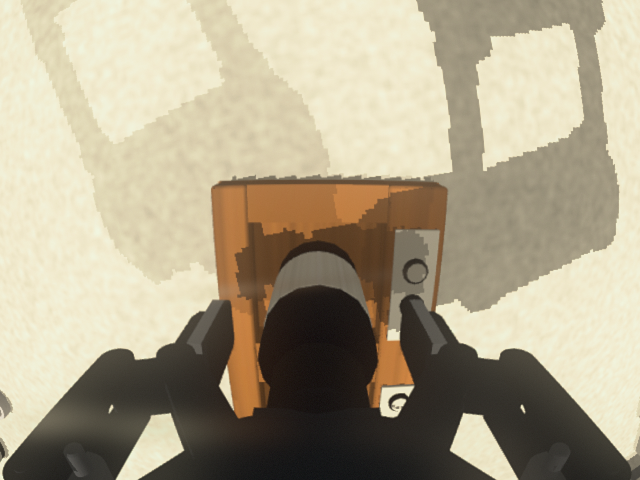

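Both bottles stand in their pockets, and the fingers are clear of the tall one. Retreating straight up.

Request:
move_arm:
  series:
    - [[0,0,0.004,0,0,0,0.07],[0,0,0.008,0,0,0,0.07],[0,0,0.014,0,0,0,0.07],[0,0,0.018,0,0,0,0.07],[0,0,0.02,0,0,0,0.07],[0,0,0.02,0,0,0,0.07],[0,0,0.02,0,0,0,0.07],[0,0,0.02,0,0,0,0.07],[-0.01,0.01,0.016,0,0,0,0.07],[-0.02,0.02,0.008,0,0,0,0.07],[-0.02,0.02,0,0,0,0,0.07],[-0.02,0.02,0,0,0,0,0.07],[-0.02,0.02,0,0,0,0,0.07],[-0.01,0.02,0,0,0,0,0.07],[-0.005,0.01,0,0,0,0,0.07],[0,0,0,0,0,0,0.07],[0,0,0,0,0,0,0.07],[0,0,0,0,0,0,0.07],[0,0,0,0,0,0,0.07],[0,0,0,0,0,0,0.07]]

```text
clock: 19.23
position: [0.3472, 0.2973, 0.2062]
ee_rot: [0.0, 0.087, 0.996, -0.0]
contact_force: [0.6, -0.5, 0.2]
width: 0.0699
```

Run:
```python
from h import *
save('top','t11');save('scene','s11');crop('t11',140,130,300,340,2.8,'t11c')
```

```text
(no output)
```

View pics/t11c.png

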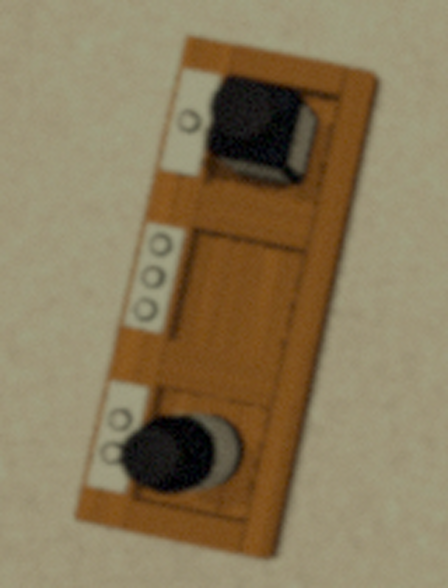

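View pics/s11.png

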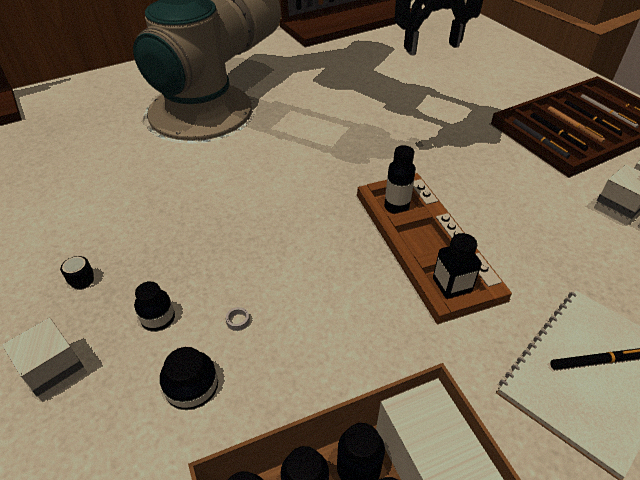

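Run:
```python
from h import *
for X in [(.632,.146,.094),(.4515,.178,.116),(.4515,.178,.084)]:
    u,v=proj('t11',X);print('crop top',(u-140)*2.8,(v-130)*2.8,'scene',np.round(proj('s11',X),1))
crop('s11',370,130,520,310,3.2,'s11c')
```

```text
crop top 239.28984511092446 107.62059459685264 scene [463.4 242. ]
crop top 146.63011267105773 457.99206757224607 scene [403.6 150.6]
crop top 165.97525624353133 456.10616807193543 scene [401.2 167.6]
```

View pics/s11c.png

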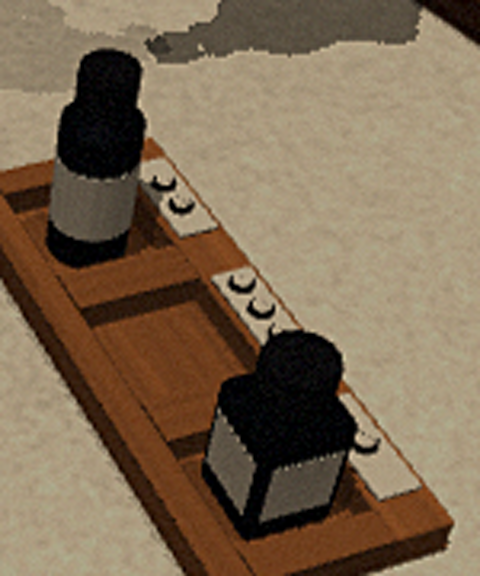

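Both caps appear where upright bottles would put them: the square cap at about (464,241) against (463,242) predicted, the tall cap at about (404,150) against (404,151). I'm handing in.

```bash
python3 -c "
from rig import manip
print(manip.sign_off())"
```

```text
the job is handed in; nothing more can be done
None
```

I stood the square bottle in the one-stud pocket first, then the tall round bottle in the two-stud pocket. I then backed the arm away with the gripper open and handed the job in at about 19.3 s.

**Last checks:** in the final top and scene pictures both bottles stand upright within their pockets. In the scene picture both caps are within about 1 px of where upright bottles would put them. In the top picture the square cap is about 9 px off in the enlarged crop (about 5 mm), and I read that one only roughly. The wrist force at the end of each move stayed below 5 N, and nothing else looked moved.

**One disagreement along the way:** an early wrist-camera reading was 5–10 mm off because the arm was still settling. Once corrected for that, it agreed with the other cameras to about 1 mm.

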